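Seat the raised sample tube and start the loading bay

TASK

One tube in the rack stands higher than the other five: gently push it down with the fingertips until it is fully home, level with the others. Then press the start button, the widest of the three on the console, and let it come back up. Leave the other tubes, the two small buttons and the loose things lying around alone, and do not pull any tube up.

Things in the scene. Friction and masses are not known exactly. Their poses are not given: they have to be found in the camera images.
- raised_tube (a joint): how far the raised tube stands above its home position, m: 0 = fully home in the rack, 0.016 to 0.022 at the start. It slides straight up and down in the rack with about 3 N of friction, stays where it is left, and meets a hard stop at 0. Not glued: it can also be pulled up, which must not happen.
- raised_tube_top (a point): centre of the flat top of the raised tube's cap. Cap: red screw cap, 34 mm across, 22 mm high, on a white tube 29 mm across. The top is 122 mm above the table when the tube is home, 138 to 144 mm at the start. z up.
- rack: pale green rack, fixed to the table, 130 mm (its x) by 186 mm (its y) by 86 mm high, holding six identical upright red-capped tubes in 2 rows of 3, 58 mm between centres both ways (at x +-29 mm; y -58, 0 and +58 mm). Any of the six may be the raised one. Origin: centre of the underside. Left or right of the robot's centre line, the console on the other side.
- tube_b: one of the five tubes already home, like the raised tube; cap top 122 mm above the table. Origin on the tube's axis at table height, z up. To be left alone.
- tube_c: one of the five tubes already home, like the raised tube; cap top 122 mm above the table. Origin on the tube's axis at table height, z up. To be left alone.
- tube_d: one of the five tubes already home, like the raised tube; cap top 122 mm above the table. Origin on the tube's axis at table height, z up. To be left alone.
- tube_e: one of the five tubes already home, like the raised tube; cap top 122 mm above the table. Origin on the tube's axis at table height, z up. To be left alone.
- tube_f: one of the five tubes already home, like the raised tube; cap top 122 mm above the table. Origin on the tube's axis at table height, z up. To be left alone.
- console: white control console of the loading bay, fixed to the table, 100 mm (its x) by 190 mm (its y) by 90 mm high, flat top with three round metal push buttons in a row along its y at -58, 0 and +58 mm, in any order: one wide, two small. Origin: centre of the underside.
- start_button (a joint): travel of the start button, m: 0 = up, 0.006 = fully down (spring return, 5 N when fully down).
- start_button_top (a point): centre of the top face of the start button, the wide one (38 mm across; the small ones are 20 mm). Up, its height in mm above the table is 112 (and 106 when fully down); its grey collar, 54 mm across, ends at 102. z up; it is pressed straight down.
- small_button_a (a joint): travel of one small button (20 mm across), m: 0 = up, 0.006 = fully down. To be left alone.
- small_button_b (a joint): travel of the other small button (20 mm across), m: 0 = up, 0.006 = fully down. To be left alone.
- jar: loose clear specimen jar, 56 mm across, 70 mm high, origin at the centre of its underside. Bystander.
- label_roll: loose roll of blank paper labels lying flat, 72 mm across, 28 mm high, origin at the centre of its underside. Bystander.
- marker: loose grey marker pen lying flat, 124 mm long (its x), about 15 mm thick, origin at the underside, 57 mm from its tail. Bystander.
- spare_cap: loose spare red cap on the table, 34 mm across, 22 mm high, origin at the centre of its underside. Bystander.

How it is judged:
By the outcome, as a careful person would: the job done as asked, in the order asked, and still so for the second after the job is handed in, with the robot touching nothing.
It also fails if it takes over 46 s, if anything falls off the work surface, if the arm or the gripper's body presses on something with over 40 N, if the wrist force passes 120 N, or if a joint passes its speed limit or range.

ROBOT

A 7-joint arm with a two-finger parallel gripper is mounted at the origin on the work surface. World frame = base frame: x ahead of the robot, y to its left, z up, the work surface at z = 0. Lengths are in m, angles in degrees, forces in N, time in s.
With the tool pointing down it reaches from about 0.425 to 0.95 m from the base axis. Payload 4.7 kg.
Tool frame: the origin (TCP) lies at the very end of the fingers, on their centre line; the grasp point (between the pads) lies 19 mm behind it; z points along the fingers, y is the direction in which the jaws open and shut (so a half turn about z gives the same grasp; the last joint's range is limited). The gripper opens to 87 mm and grips with 3 to 60 N. Pads are 19 mm wide; open, the fingers measure 117 mm over their backs; the gripper's body (75 mm by 190 mm) begins 51 mm behind the grasp point.
Start: joints at [74.719, 26.849, -2.785, 87.806, 1.381, 65.374, -4.715], TCP at [0.159, -0.656, 0.223] pointing down, gripper open.
Joint ranges: [-148.3, 148.3], [-19.14, 114.17], [-79.39, 73.82], [5.75, 140.21], [-59.74, 239.74], [12.07, 113.84], [-152.46, 152.46]. Speed limits (degrees/s): [147.25, 147.25, 180, 180, 180, 180, 180].

INTERFACE

Orientations are given as a 3x3 rotation matrix whose columns are the frame's x, y, z axes.
In Python, from cell import env gives the robot as it stands.
- The arm moves only by the tool arm_command, never from a script. Its argument "motion" is a list of rows, each an object of numbers: "x", "y", "z": the shift along the tool's x, y, z in mm; "rx", "ry", "rz": the turn, a rotation vector about the tool's x, y, z in rad; "grip": the opening in per cent of the stroke, from 0 (shut) to 100 (fully open). In form: [{"x": .., "y": .., "z": .., "rx": .., "ry": .., "rz": .., "grip": ..}, ...]. A call has 1 to 12 rows; each row is the pose to reach, as a shift and turn from the pose measured when the call began, along the tool's axes at that moment; what a row does not reach only later rows make up. A row lasts 1/10 s, in which the tool goes at most 50 mm and 8.59 degrees, less where a joint would pass 70% of its speed; a pose out of reach is approached as far as the arm can. A call with a gripper value outside its range is refused whole. The fingers move at their own pace and stop on an object; "squeeze" is the grip in N (left out, the last holds). Time passes only in rows, so rows that repeat a pose let the fingers close. It gives the time, the measured TCP pose, the force and the opening at its end, in the units of the state.
- env.state(): the state, without advancing time (a new reading comes with each control period).
- env.get_image(name): name is "side" or "top"; returns a dict with "frame" (400x640x3 uint8, red, green, blue), "fx", "fy", "cx", "cy" (pixels), "R" (3x3) and "t" (3): a world point X has camera coordinates R X + t. Camera axes: x right, y down, z forward; pixel columns grow to the right and rows downward; lengths in m; the calibration is good to about 2 mm. A picture is of the moment at which its call begins. There is no depth.
- env.job_done(): hands the job in, once; it reports no verdict.
The state is a dict: "t": time; "qpos": joint angles; "qd": joint speeds; "tau": joint torques, N m; "position": TCP position; "eef_rot": TCP orientation; "contact_force": force on the tool from outside, world axes, zero at the start; "ft_torque": the same for the moment, N m; "width": finger opening in m.
Only numpy, scipy, OpenCV 4.12 (cv2) and the standard library are available. Lean on these libraries where they do the work, as an engineer would, in place of code of your own. Each camera call takes 0.05 s, during which the arm holds its last target.

## Working session

There is one attempt and no reset: what is moved stays moved. The work goes in short steps, Python scripts to look and compute and a tool call to move; the robot and the scene stay as the last step left them, time stands still between calls to the robot, and variables do not carry over. Pictures are saved under pics/ and viewed, and the job is handed in when it is done.

Besides the shell and the picture viewer there is one more tool, called after "Emit:" as a command line: name --argument value ..., lists and objects as JSON in quotes. arm_command: Moves the arm, as the interface text tells. Its arguments: {"type":"object","properties":{"motion":{"type":"array","items":{"type":"object","properties":{"x":{"type":"number"},"y":{"type":"number"},"z":{"type":"number"},"rx":{"type":"number"},"ry":{"type":"number"},"rz":{"type":"number"},"grip":{"type":"number"}}}},"squeeze":{"type":"number"}},"required":["motion"]}

```bash
mkdir -p pics; ls; python3 - <<'E'
from cell import env
import cv2,json,numpy as np,pickle
s=env.state();print({k:np.round(v,4).tolist() for k,v in s.items()})
for n in("top","side"):
    d=env.get_image(n);pickle.dump(d,open(f"{n}0.pkl","wb"))
    cv2.imwrite(f"pics/{n}0.png",d["frame"][:,:,::-1]);print(n,d["fx"],d["fy"],d["cx"],d["cy"],np.round(d["R"],4).tolist(),np.round(d["t"],4))
E
```

```text
pics
{'t': 0.0, 'qpos': [74.7182, 26.8959, -2.7828, 87.8756, 1.3827, 65.372, -4.7129], 'qd': [-0.0831, 0.0431, -0.0167, 0.042, 0.0391, -0.0325, 0.0117], 'tau': [0.0001, -50.7979, -0.0808, -23.6157, -0.0614, 0.0378, 0.0002], 'position': [0.1589, -0.6554, 0.2215], 'eef_rot': [[0.9718, 0.2356, -0.0006], [0.2356, -0.9718, 0.0018], [-0.0001, -0.0019, -1.0]], 'contact_force': [0.5654, -0.1691, 0.2756], 'ft_torque': [-0.0409, 0.0156, 0.0089], 'width': 0.0868}
top 361.66696706808136 361.66696706808136 318.7738932183245 196.5388331270827 [[-0.0173, -0.9997, -0.0172], [-0.995, 0.0189, -0.0984], [0.0987, 0.0154, -0.995]] [0.0248 0.6247 1.0966]
side 429.75493954591667 429.75493954591667 321.7421754182119 201.69396798414465 [[0.9087, -0.4174, 0.0098], [-0.2542, -0.5716, -0.7802], [0.3313, 0.7065, -0.6254]] [-0.5285  0.2266  0.9119]
```

View pics/top0.png

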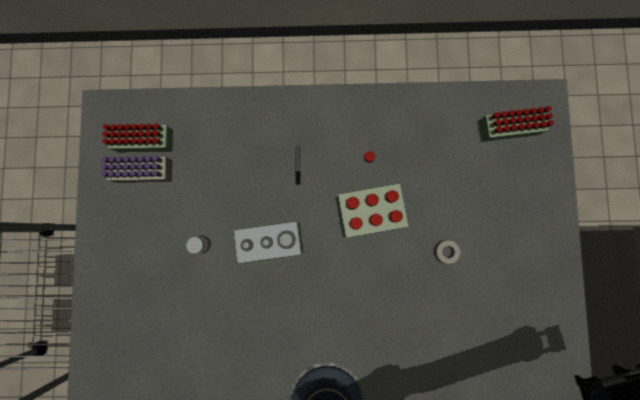

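View pics/side0.png

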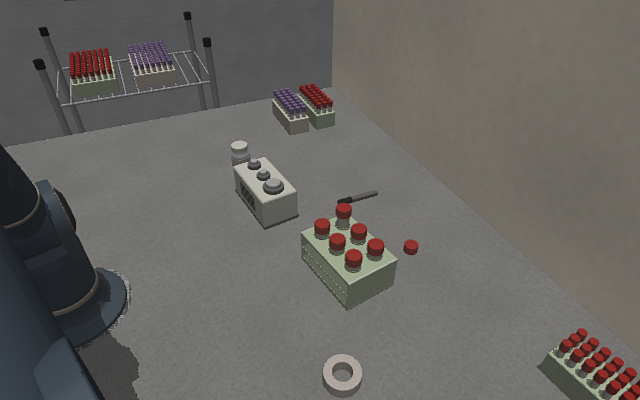

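The top view shows the rack near (372,210), with six caps, and the console near (267,242), with the wide button at (287,240). In the side view the cap at (344,211) looks raised. Next I'll measure both.

```bash
cat > h.py <<'E'
import numpy as np,cv2,pickle
def ray(d,u,v):
    R=np.array(d["R"]);t=np.array(d["t"]);c=-R.T@t
    return c,R.T@np.array([(u-d["cx"])/d["fx"],(v-d["cy"])/d["fy"],1])
def plane(d,u,v,z):
    c,r=ray(d,u,v);return c+r*(z-c[2])/r[2]
def proj(d,X):
    p=np.array(d["R"])@X+d["t"];return d["fx"]*p[0]/p[2]+d["cx"],d["fy"]*p[1]/p[2]+d["cy"]
def tri(d1,p1,d2,p2):
    A=[];b=[]
    for d,p in((d1,p1),(d2,p2)):
        c,r=ray(d,*p);r/=np.linalg.norm(r);P=np.eye(3)-np.outer(r,r);A.append(P);b.append(P@c)
    X,res,_,_=np.linalg.lstsq(np.vstack(A),np.hstack(b),rcond=None);return X,np.sqrt(res)
def reds(d,box):
    f=cv2.cvtColor(d["frame"],cv2.COLOR_RGB2HSV);m=(((f[...,0]<8)|(f[...,0]>172))&(f[...,1]>140)&(f[...,2]>60)).astype(np.uint8)
    x0,y0,x1,y1=box;k=np.zeros_like(m);k[y0:y1,x0:x1]=m[y0:y1,x0:x1]
    n,_,st,ce=cv2.connectedComponentsWithStats(k)
    return [(ce[i],st[i]) for i in range(1,n) if st[i][4]>25]
E
python3 - <<'E'
from h import *
T=pickle.load(open("top0.pkl","rb"));S=pickle.load(open("side0.pkl","rb"))
a=reds(T,(330,140,420,240));b=reds(S,(290,190,430,290))
print("top");
for c,s in a: print(c.round(2),s, plane(T,*c,.117).round(4))
print("side")
for c,s in b: print(c.round(2),s, plane(S,*c,.111).round(4))
for n,d,bx in(("top",T,(220,170,420,270)),("side",S,(225,140,425,310))):
    x0,y0,x1,y1=bx;im=cv2.resize(d["frame"][y0:y1,x0:x1],None,fx=4 if n=="top" else 3.5,fy=4 if n=="top" else 3.5,interpolation=cv2.INTER_CUBIC)
    cv2.imwrite(f"pics/z{n}.png",im[:600,:,::-1])
E
```

```text
top
[369.52 156.06] [365 151  10  11  87] [ 0.7319 -0.1372  0.117 ]
[391.97 195.81] [386 191  13  11 105] [ 0.6147 -0.1979  0.117 ]
[372.02 199.45] [367 194  11  12 105] [ 0.6053 -0.1405  0.117 ]
[352.54 202.49] [347 197  12  12 111] [ 0.5976 -0.0844  0.117 ]
[395.87 215.9 ] [390 211  13  11 109] [ 0.5569 -0.2069  0.117 ]
[375.66 219.35] [370 214  12  12 109] [ 0.5481 -0.149   0.117 ]
[355.81 222.97] [350 218  12  11 103] [ 0.5388 -0.0922  0.117 ]
side
[343.48 207.51] [336 203  15  12 124] [ 0.6129 -0.0515  0.111 ]
[321.79 223.34] [315 218  15  13 134] [ 0.5431 -0.0816  0.111 ]
[358.92 228.37] [352 223  15  11 131] [ 0.6112 -0.1304  0.111 ]
[336.86 238.76] [330 233  15  13 150] [ 0.5518 -0.1402  0.111 ]
[375.79 243.88] [368 238  16  12 145] [ 0.6206 -0.1882  0.111 ]
[411.1  244.32] [405 240  13  10 105] [ 0.6887 -0.2201  0.111 ]
[353.19 255.29] [346 249  16  16 167] [ 0.5609 -0.1983  0.111 ]
```

View pics/ztop.png

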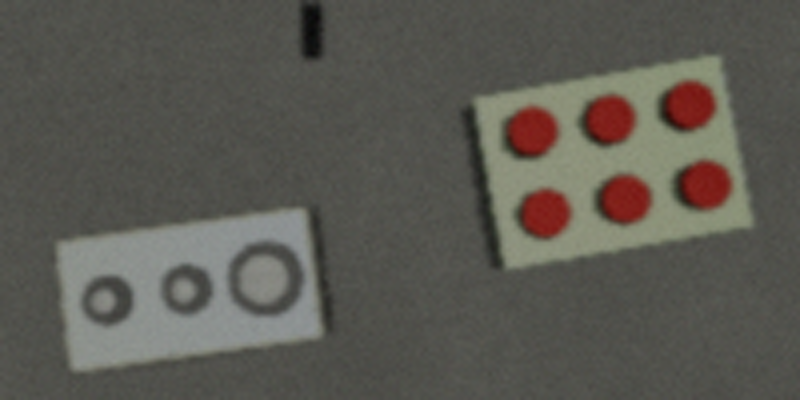

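View pics/zside.png

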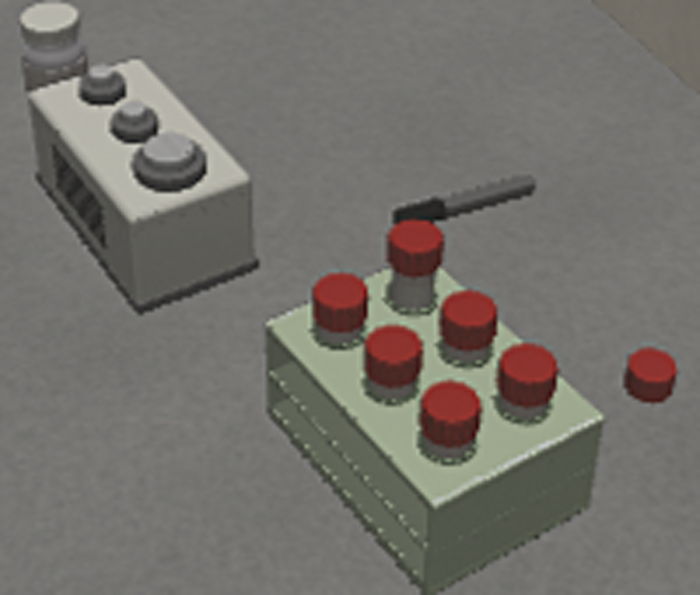

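```bash
python3 - <<'E'
from h import *
T=pickle.load(open("top0.pkl","rb"));S=pickle.load(open("side0.pkl","rb"))
a=[c for c,s in reds(T,(330,170,420,240))]
raised=[352.54,202.49]
home=[c for c in a if np.hypot(*(c-raised))>3]
g=[(29,-58),(29,0),(-29,-58),(-29,0),(-29,58)]  # order: as listed, rack x~ +x
W=np.array([plane(T,*c,.119)[:2] for c in home]);G=np.array(g)/1000.
M,_=cv2.estimateAffinePartial2D(G,W,method=cv2.LMEDS)
def fit(G,W):
    gc,wc=G.mean(0),W.mean(0);U,s,Vt=np.linalg.svd((G-gc).T@(W-wc));R=(U@Vt).T;return R,wc-R@gc
R,t=fit(G,W);print("rack c",t,"yaw",np.degrees(np.arctan2(R[1,0],R[0,0])),"res mm",((W-G@R.T-t)*1000).round(1).tolist(),"scale",np.hypot(M[0,0],M[1,0]))
X=R@[.029,.058]+t;print("raised xy from grid",X)
for z in(.122,.136,.138,.14,.142): print(z,plane(T,*raised,z)[:2].round(4))
# side: top disc centre by height: project expected cap centroid
for z in(.111,.127,.129,.131,.133): print("side proj cap middle",z,np.round(proj(S,np.array([*X,z])),1))
W2=[proj(S,np.array([*(R@p+t),.111])) for p in G];print("side homes proj",np.round(W2,1).tolist())
# rack top outline & console outline
for n,lo,hi,bx in(("rack",(35,25,90),(60,120,255),(330,175,420,245)),):pass
f=cv2.cvtColor(T["frame"],cv2.COLOR_RGB2GRAY)
x0,y0=228,215
cv2.imwrite("pics/con.png",cv2.resize(T["frame"][215:270,228:308],None,fx=10,fy=10,interpolation=cv2.INTER_NEAREST)[:,:,::-1])
np.set_printoptions(linewidth=250);print(f[228:252,274:302])
hs=cv2.GaussianBlur(f,(0,0),0.8)
m=np.zeros_like(f);m[215:270,228:308]=(f[215:270,228:308]>110)
n,l,st,ce=cv2.connectedComponentsWithStats(m)
for i in range(1,n):
    if st[i][4]>8: print("bright",ce[i].round(2),st[i],plane(T,*ce[i],.112).round(4))
E
```

```text
rack c [ 0.57653118 -0.14463189] yaw 8.96365348194271 res mm [[0.2, -0.1], [-0.1, -0.1], [-0.1, -0.0], [0.1, 0.4], [-0.1, -0.2]] scale 1.0006160029931255
raised xy from grid [ 0.59614016 -0.08282179]
0.122 [ 0.5971 -0.0841]
0.136 [ 0.596 -0.083]
0.138 [ 0.5958 -0.0828]
0.14 [ 0.5957 -0.0827]
0.142 [ 0.5955 -0.0825]
side proj cap middle 0.111 [343.1 217.4]
side proj cap middle 0.127 [343.4 212. ]
side proj cap middle 0.129 [343.5 211.3]
side proj cap middle 0.131 [343.5 210.7]
side proj cap middle 0.133 [343.5 210. ]
side homes proj [[375.4, 247.5], [358.6, 231.9], [353.4, 258.5], [337.0, 241.9], [322.0, 226.7]]
[[145 146 143 144 145 147 142 144 144 143 146 143 146 144 147 143 143 145 144 145 145 144 132 103  65  55  62  74]
 [143 146 148 145 148 145 143 143 144 145 140 137 137 134 137 143 142 145 145 143 142 146 136 107  72  53  58  74]
 [144 145 144 144 141 144 143 137 132 128 117 110 104 107 113 123 131 138 141 143 144 144 134 116  76  52  54  72]
 [146 146 145 144 143 142 135 112  96  88  85  83  79  83  87  89  89 106 124 140 144 146 138 120  82  50  52  70]
 [143 146 143 140 142
[... 1856 characters left out ...]
 103  91  90  89  90  91  97 116 130 138 142 146 144 145 141 138 123  84  49]
 [146 146 144 142 143 144 143 144 140 133 128 132 132 130 127 132 136 144 144 143 148 145 143 144 140 127  86  54]
 [146 145 145 143 145 145 149 147 142 143 144 144 146 144 143 145 144 144 143 144 149 146 144 144 144 130  93  60]
 [143 145 147 144 146 143 141 145 142 143 139 147 143 143 143 146 145 144 144 146 144 144 142 144 145 137 106  69]]
bright [264.89 242.19] [ 234  222   67   41 1555] [0.4886 0.1688 0.112 ]
bright [285.34 239.35] [280 234  12  12 110] [0.4957 0.1101 0.112 ]
bright [265.55 242.14] [263 240   6   5  22] [0.4887 0.167  0.112 ]
bright [245.43 244.9 ] [243 243   6   5  21] [0.4818 0.2248 0.112 ]
```

View pics/con.png

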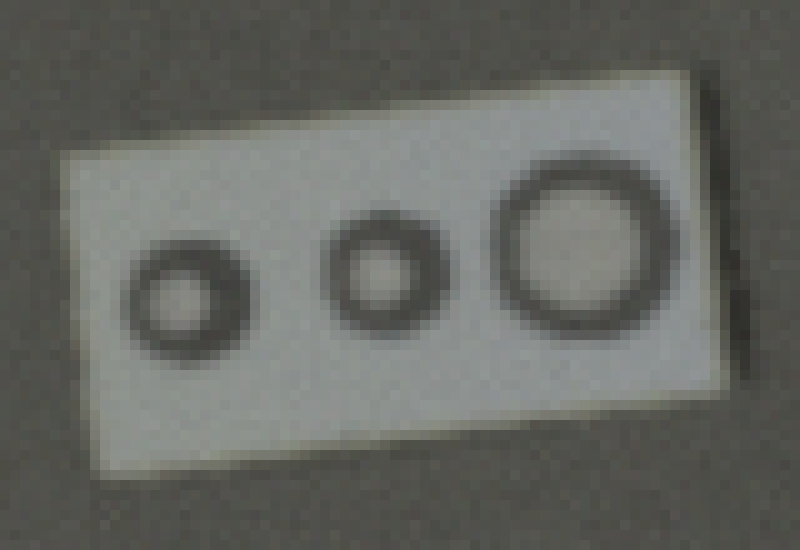

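The far-left tube (x≈0.596, y≈-0.083) is the raised one. From its side-view row I put it about 19 mm up, with its top near 0.141. The five-cap grid fits within 0.4 mm. The wide button is at about (0.496, 0.110). I'll move high towards the tube while closing the fingers.

Emit:
arm_command --motion '[{"x": 12,"y": -9,"z": 0,"grip": 0},{"x": 35,"y": -28,"z": 0,"grip": 0},{"x": 66,"y": -53,"z": 0,"grip": 0},{"x": 101,"y": -82,"z": 0,"grip": 0},{"x": 136,"y": -110,"z": 0,"grip": 0},{"x": 171,"y": -138,"z": 0,"grip": 0},{"x": 206,"y": -167,"z": 0,"grip": 0},{"x": 241,"y": -195,"z": 0,"grip": 0},{"x": 276,"y": -223,"z": 0,"grip": 0},{"x": 311,"y": -252,"z": 0,"grip": 0},{"x": 340,"y": -275,"z": 0,"grip": 0},{"x": 360,"y": -291,"z": 0,"grip": 0}]' --squeeze 5

```text
invalid input
```

Emit:
arm_command --motion '[{"x": 12,"y": -9,"z": 0,"rx": 0,"ry": 0,"rz": 0,"grip": 0},{"x": 35,"y": -28,"z": 0,"rx": 0,"ry": 0,"rz": 0,"grip": 0}]' --squeeze 5

```text
t: 0.3
position: [0.1849, -0.6201, 0.2207]
eef_rot: [[0.973, 0.232, -0.002], [0.232, -0.973, 0.002], [-0.001, -0.003, -1.0]]
contact_force: [0.2, -0.7, 0.4]
width: 0.0778
```

Emit:
arm_command --motion '[{"x": 25,"y": -20,"z": 0,"rx": 0,"ry": 0,"rz": 0,"grip": 0},{"x": 55,"y": -45,"z": 0,"rx": 0,"ry": 0,"rz": 0,"grip": 0},{"x": 90,"y": -73,"z": 0,"rx": 0,"ry": 0,"rz": 0,"grip": 0},{"x": 125,"y": -102,"z": 0,"rx": 0,"ry": 0,"rz": 0,"grip": 0},{"x": 160,"y": -130,"z": 0,"rx": 0,"ry": 0,"rz": 0,"grip": 0},{"x": 195,"y": -159,"z": 0,"rx": 0,"ry": 0,"rz": 0,"grip": 0},{"x": 230,"y": -187,"z": 0,"rx": 0,"ry": 0,"rz": 0,"grip": 0},{"x": 265,"y": -216,"z": 0,"rx": 0,"ry": 0,"rz": 0,"grip": 0},{"x": 300,"y": -244,"z": 0,"rx": 0,"ry": 0,"rz": 0,"grip": 0},{"x": 335,"y": -273,"z": 0,"rx": 0,"ry": 0,"rz": 0,"grip": 0},{"x": 360,"y": -293,"z": 0,"rx": 0,"ry": 0,"rz": 0,"grip": 0},{"x": 380,"y": -309,"z": 0,"rx": 0,"ry": 0,"rz": 0,"grip": 0}]' --squeeze 5

```text
t: 1.5
position: [0.4839, -0.2275, 0.221]
eef_rot: [[0.972, 0.236, -0.002], [0.236, -0.972, 0.003], [-0.001, -0.003, -1.0]]
contact_force: [0.0, -1.4, 1.1]
width: 0.0004
```

Emit:
arm_command --motion '[{"x": 25,"y": -20,"z": 2,"rx": 0,"ry": 0,"rz": 0,"grip": 0},{"x": 55,"y": -44,"z": 6,"rx": 0,"ry": 0,"rz": 0,"grip": 0},{"x": 85,"y": -68,"z": 12,"rx": 0,"ry": 0,"rz": 0,"grip": 0},{"x": 110,"y": -88,"z": 18,"rx": 0,"ry": 0,"rz": 0,"grip": 0},{"x": 130,"y": -104,"z": 24,"rx": 0,"ry": 0,"rz": 0,"grip": 0},{"x": 140,"y": -112,"z": 28,"rx": 0,"ry": 0,"rz": 0,"grip": 0},{"x": 143,"y": -114,"z": 30,"rx": 0,"ry": 0,"rz": 0,"grip": 0},{"x": 143,"y": -114,"z": 30,"rx": 0,"ry": 0,"rz": 0,"grip": 0},{"x": 143,"y": -114,"z": 30,"rx": 0,"ry": 0,"rz": 0,"grip": 0}]' --squeeze 5

```text
t: 2.4
position: [0.5952, -0.0845, 0.1914]
eef_rot: [[0.972, 0.234, -0.002], [0.234, -0.972, 0.002], [-0.002, -0.003, -1.0]]
contact_force: [0.3, -0.3, -0.4]
width: 0.0002
```

```bash
cat > look.py <<'E'
import sys
from cell import env
from h import *
k=sys.argv[1]
for n,(x0,y0,x1,y1) in(("top",(220,150,420,270)),("side",(220,100,420,310))):
    d=env.get_image(n);pickle.dump(d,open(f"{n}{k}.pkl","wb"))
    q=4 if n=="top" else 2.8
    cv2.imwrite(f"pics/{n}{k}.png",cv2.resize(d["frame"][y0:y1,x0:x1],None,fx=q,fy=q,interpolation=cv2.INTER_CUBIC)[:,:,::-1])
s=env.state();print(s["t"],np.round(s["position"],4),np.round(s["contact_force"],2),np.round(s["eef_rot"],4).tolist(),s["width"])
E
python3 look.py 1
```

```text
2.5 [ 0.5954 -0.0845  0.1916] [-0.74 -1.44 -0.36] [[0.9724, 0.2335, -0.0016], [0.2335, -0.9724, 0.0022], [-0.0011, -0.0026, -1.0]] 0.0003583972259770126
```

View pics/side1.png

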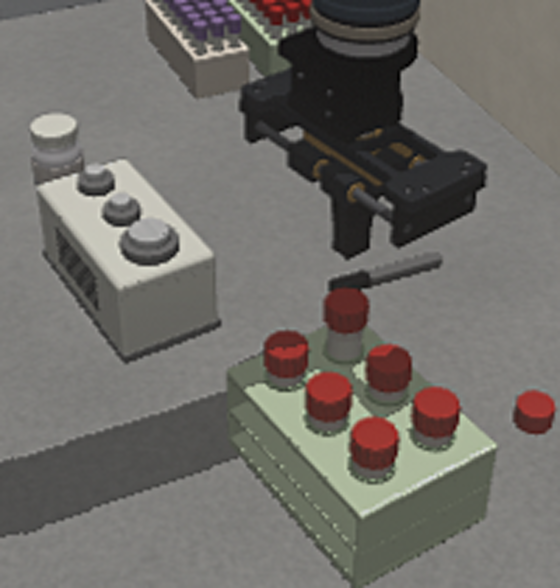

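View pics/top1.png

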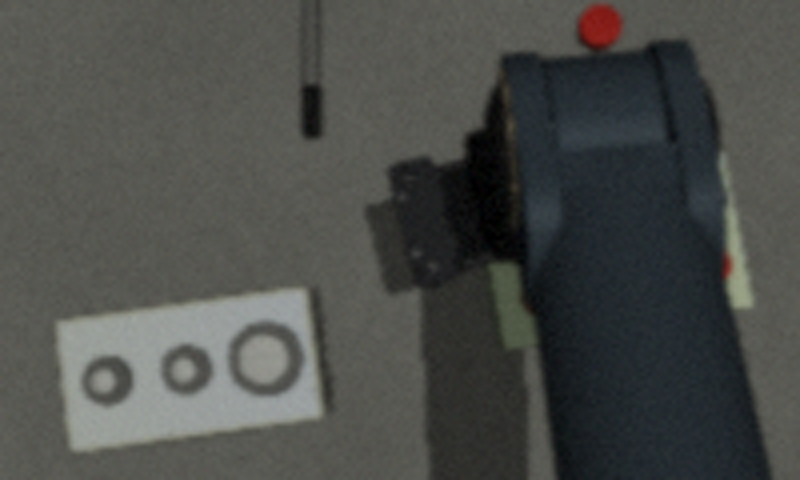

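In the side view the closed fingers are straight above the raised cap, and the console is clear. Now I'll descend to just above the cap.

Emit:
arm_command --motion '[{"x": 1,"y": -1,"z": 8,"rx": 0,"ry": 0,"rz": 0,"grip": 0},{"x": 1,"y": -1,"z": 18,"rx": 0,"ry": 0,"rz": 0,"grip": 0},{"x": 1,"y": -1,"z": 28,"rx": 0,"ry": 0,"rz": 0,"grip": 0},{"x": 1,"y": -1,"z": 36,"rx": 0,"ry": 0,"rz": 0,"grip": 0},{"x": 1,"y": -1,"z": 42,"rx": 0,"ry": 0,"rz": 0,"grip": 0},{"x": 1,"y": -1,"z": 45,"rx": 0,"ry": 0,"rz": 0,"grip": 0},{"x": 1,"y": -1,"z": 45,"rx": 0,"ry": 0,"rz": 0,"grip": 0}]'

```text
t: 3.2
position: [0.5959, -0.0832, 0.146]
eef_rot: [[0.972, 0.234, -0.003], [0.234, -0.972, 0.002], [-0.002, -0.003, -1.0]]
contact_force: [-0.2, 0.9, 1.1]
width: 0.0007
```

Emit:
arm_command --motion '[{"x": 0,"y": 0,"z": 2,"rx": 0,"ry": 0,"rz": 0,"grip": 0},{"x": 0,"y": 0,"z": 4,"rx": 0,"ry": 0,"rz": 0,"grip": 0},{"x": 0,"y": 0,"z": 6,"rx": 0,"ry": 0,"rz": 0,"grip": 0},{"x": 0,"y": 0,"z": 8,"rx": 0,"ry": 0,"rz": 0,"grip": 0},{"x": 0,"y": 0,"z": 9,"rx": 0,"ry": 0,"rz": 0,"grip": 0}]'

```text
t: 3.7
position: [0.5961, -0.0832, 0.1373]
eef_rot: [[0.972, 0.234, -0.002], [0.234, -0.972, 0.002], [-0.001, -0.003, -1.0]]
contact_force: [0.3, 0.1, 2.7]
width: 0.0006
```

Force is about 3 N, so the fingers are touching the cap and it is sliding. I'll keep going gently.

Emit:
arm_command --motion '[{"x": 0,"y": 0,"z": 2,"rx": 0,"ry": 0,"rz": 0,"grip": 0},{"x": 0,"y": 0,"z": 4,"rx": 0,"ry": 0,"rz": 0,"grip": 0},{"x": 0,"y": 0,"z": 6,"rx": 0,"ry": 0,"rz": 0,"grip": 0},{"x": 0,"y": 0,"z": 8,"rx": 0,"ry": 0,"rz": 0,"grip": 0},{"x": 0,"y": 0,"z": 10,"rx": 0,"ry": 0,"rz": 0,"grip": 0}]'

```text
t: 4.2
position: [0.5961, -0.0831, 0.1271]
eef_rot: [[0.972, 0.234, -0.002], [0.234, -0.972, 0.002], [-0.001, -0.003, -1.0]]
contact_force: [-0.9, 0.6, 2.4]
width: 0.0006
```

Emit:
arm_command --motion '[{"x": 0,"y": 0,"z": 1,"rx": 0,"ry": 0,"rz": 0,"grip": 0},{"x": 0,"y": 0,"z": 2,"rx": 0,"ry": 0,"rz": 0,"grip": 0},{"x": 0,"y": 0,"z": 3,"rx": 0,"ry": 0,"rz": 0,"grip": 0}]'

```text
t: 4.5
position: [0.5961, -0.0831, 0.124]
eef_rot: [[0.972, 0.234, -0.002], [0.234, -0.972, 0.002], [-0.001, -0.003, -1.0]]
contact_force: [-0.1, 0.3, 3.2]
width: 0.0004
```

Emit:
arm_command --motion '[{"x": 0,"y": 0,"z": 1,"rx": 0,"ry": 0,"rz": 0,"grip": 0},{"x": 0,"y": 0,"z": 2,"rx": 0,"ry": 0,"rz": 0,"grip": 0},{"x": 0,"y": 0,"z": 2,"rx": 0,"ry": 0,"rz": 0,"grip": 0}]'

```text
t: 4.8
position: [0.5962, -0.0831, 0.1224]
eef_rot: [[0.972, 0.234, -0.002], [0.234, -0.972, 0.002], [-0.001, -0.003, -1.0]]
contact_force: [-1.4, 0.4, 4.7]
width: 0.0005
```

Emit:
arm_command --motion '[{"x": 0,"y": 0,"z": 0.5,"rx": 0,"ry": 0,"rz": 0,"grip": 0},{"x": 0,"y": 0,"z": 0.5,"rx": 0,"ry": 0,"rz": 0,"grip": 0}]'

```text
t: 5.0
position: [0.5961, -0.0832, 0.1224]
eef_rot: [[0.972, 0.233, -0.002], [0.233, -0.972, 0.002], [-0.001, -0.002, -1.0]]
contact_force: [-1.7, 0.7, 5.9]
width: 0.0003
```

Emit:
arm_command --motion '[{"x": 0,"y": 0,"z": 1,"rx": 0,"ry": 0,"rz": 0,"grip": 0},{"x": 0,"y": 0,"z": 2,"rx": 0,"ry": 0,"rz": 0,"grip": 0},{"x": 0,"y": 0,"z": 2,"rx": 0,"ry": 0,"rz": 0,"grip": 0}]'

```text
t: 5.3
position: [0.5963, -0.0831, 0.1223]
eef_rot: [[0.972, 0.233, -0.001], [0.233, -0.972, 0.001], [-0.001, -0.002, -1.0]]
contact_force: [-4.3, -0.1, 13.6]
width: 0.0004
```

The force rises to 13.6 N with no more travel at z = 0.122, so the tube is on its hard stop. I'll retract straight up and check.

Emit:
arm_command --motion '[{"x": 0,"y": 0,"z": -3,"rx": 0,"ry": 0,"rz": 0,"grip": 0},{"x": 0,"y": 0,"z": -10,"rx": 0,"ry": 0,"rz": 0,"grip": 0},{"x": 0,"y": 0,"z": -25,"rx": 0,"ry": 0,"rz": 0,"grip": 0},{"x": 0,"y": 0,"z": -45,"rx": 0,"ry": 0,"rz": 0,"grip": 0},{"x": 0,"y": 0,"z": -60,"rx": 0,"ry": 0,"rz": 0,"grip": 0},{"x": 0,"y": 0,"z": -68,"rx": 0,"ry": 0,"rz": 0,"grip": 0},{"x": 0,"y": 0,"z": -70,"rx": 0,"ry": 0,"rz": 0,"grip": 0}]'

```text
t: 6.0
position: [0.597, -0.0832, 0.1937]
eef_rot: [[0.972, 0.233, 0.001], [0.233, -0.972, 0.001], [0.001, -0.001, -1.0]]
contact_force: [0.5, -0.7, 0.6]
width: 0.0008
```

```bash
python3 look.py 2; python3 - <<'E'
from h import *
S=pickle.load(open("side2.pkl","rb"))
for c,s in reds(S,(290,190,430,290)): print(c.round(1),s)
E
```

```text
6.1 [ 0.5962 -0.0833  0.1923] [-1.08  0.1  -0.54] [[0.9724, 0.2333, -0.0015], [0.2333, -0.9724, 0.0012], [-0.0012, -0.0015, -1.0]] 0.0002021812943297729
[343.6 213.9] [336 210  15  10 102]
[322.2 224.5] [315 219  15  15 133]
[358.7 227.9] [352 223  15  10 120]
[337.1 239.3] [330 233  16  17 166]
[375.7 243.9] [368 238  16  12 148]
[411.1 244.3] [405 240  13  10 105]
[353.9 255.7] [346 249  16  18 178]
```

View pics/side2.png

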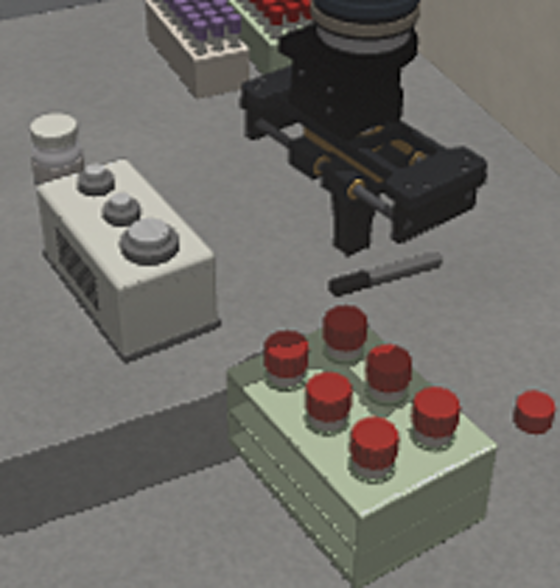

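The pushed tube's cap is at row 213.9 against 214.0 expected for home, and all six look level. Next is the wide button.

Emit:
arm_command --motion '[{"x": -4,"y": -15,"z": 0,"rx": 0,"ry": 0,"rz": 0,"grip": 0},{"x": -11,"y": -45,"z": 0,"rx": 0,"ry": 0,"rz": 0,"grip": 0},{"x": -20,"y": -80,"z": 0,"rx": 0,"ry": 0,"rz": 0,"grip": 0},{"x": -29,"y": -115,"z": 0,"rx": 0,"ry": 0,"rz": 0,"grip": 0},{"x": -37,"y": -150,"z": 0,"rx": 0,"ry": 0,"rz": 0,"grip": 0},{"x": -45,"y": -180,"z": 0,"rx": 0,"ry": 0,"rz": 0,"grip": 0},{"x": -50,"y": -200,"z": 4,"rx": 0,"ry": 0,"rz": 0,"grip": 0},{"x": -52,"y": -209,"z": 10,"rx": 0,"ry": 0,"rz": 0,"grip": 0},{"x": -53,"y": -212,"z": 20,"rx": 0,"ry": 0,"rz": 0,"grip": 0},{"x": -53,"y": -212,"z": 30,"rx": 0,"ry": 0,"rz": 0,"grip": 0},{"x": -53,"y": -212,"z": 32,"rx": 0,"ry": 0,"rz": 0,"grip": 0},{"x": -53,"y": -212,"z": 32,"rx": 0,"ry": 0,"rz": 0,"grip": 0}]'

```text
t: 7.3
position: [0.4952, 0.1093, 0.1597]
eef_rot: [[0.973, 0.231, -0.003], [0.231, -0.973, 0.001], [-0.003, -0.001, -1.0]]
contact_force: [0.4, -0.4, -0.0]
width: 0.0008
```

```bash
python3 look.py 3
```

```text
7.4 [0.4957 0.1099 0.1607] [-0.06 -0.06 -0.35] [[0.9727, 0.232, -0.0014], [0.232, -0.9727, 0.0013], [-0.0011, -0.0015, -1.0]] 0.00046369209773028527
```

View pics/side3.png

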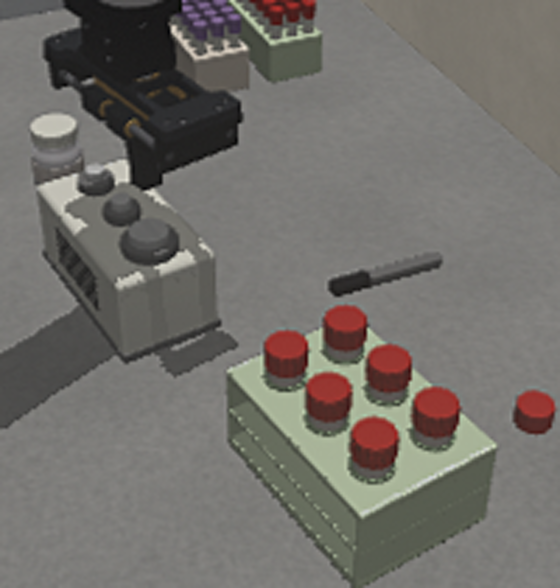

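```bash
python3 - <<'E'
from h import *
S=pickle.load(open("side0.pkl","rb"));T=pickle.load(open("top0.pkl","rb"))
print(proj(S,np.array([.4957,.1099,.112])),proj(S,np.array([.4957,.1099,.1607])),plane(T,286.1,239.5,.102))
E
```

```text
(np.float64(273.02782740038066), np.float64(182.02711941611358)) (np.float64(271.81356052583567), np.float64(165.95512250899225)) [0.49503067 0.10900385 0.102     ]
```

The side view puts the button top near (273.6,183), and the projected target is (273.0,182.0), so they agree. I'll descend onto it.

Emit:
arm_command --motion '[{"x": 0,"y": 0,"z": 8,"rx": 0,"ry": 0,"rz": 0,"grip": 0},{"x": 0,"y": 0,"z": 18,"rx": 0,"ry": 0,"rz": 0,"grip": 0},{"x": 0,"y": 0,"z": 28,"rx": 0,"ry": 0,"rz": 0,"grip": 0},{"x": 0,"y": 0,"z": 36,"rx": 0,"ry": 0,"rz": 0,"grip": 0},{"x": 0,"y": 0,"z": 42,"rx": 0,"ry": 0,"rz": 0,"grip": 0},{"x": 0,"y": 0,"z": 45,"rx": 0,"ry": 0,"rz": 0,"grip": 0},{"x": 0,"y": 0,"z": 45,"rx": 0,"ry": 0,"rz": 0,"grip": 0}]'

```text
t: 8.1
position: [0.4953, 0.1099, 0.1152]
eef_rot: [[0.973, 0.232, -0.002], [0.232, -0.973, 0.001], [-0.002, -0.002, -1.0]]
contact_force: [-0.7, 0.1, 0.1]
width: 0.0004
```

Emit:
arm_command --motion '[{"x": 0,"y": 0,"z": 2,"rx": 0,"ry": 0,"rz": 0,"grip": 0},{"x": 0,"y": 0,"z": 4,"rx": 0,"ry": 0,"rz": 0,"grip": 0},{"x": 0,"y": 0,"z": 6,"rx": 0,"ry": 0,"rz": 0,"grip": 0},{"x": 0,"y": 0,"z": 7,"rx": 0,"ry": 0,"rz": 0,"grip": 0}]'

```text
t: 8.5
position: [0.4957, 0.1101, 0.1085]
eef_rot: [[0.973, 0.232, -0.001], [0.232, -0.973, 0.001], [-0.001, -0.002, -1.0]]
contact_force: [-0.6, 0.5, 3.6]
width: 0.0003
```

Emit:
arm_command --motion '[{"x": 0,"y": 0,"z": 1,"rx": 0,"ry": 0,"rz": 0,"grip": 0},{"x": 0,"y": 0,"z": 2,"rx": 0,"ry": 0,"rz": 0,"grip": 0},{"x": 0,"y": 0,"z": 3,"rx": 0,"ry": 0,"rz": 0,"grip": 0},{"x": 0,"y": 0,"z": 4,"rx": 0,"ry": 0,"rz": 0,"grip": 0},{"x": 0,"y": 0,"z": 4,"rx": 0,"ry": 0,"rz": 0,"grip": 0}]'

```text
t: 9.0
position: [0.4958, 0.1101, 0.1062]
eef_rot: [[0.973, 0.232, -0.001], [0.232, -0.973, 0.0], [-0.001, -0.001, -1.0]]
contact_force: [-4.7, -2.0, 16.6]
width: 0.0005
```

The button has bottomed out at z = 0.106 with 16.6 N, above its 5 N spring. I'll release it and back off.

Emit:
arm_command --motion '[{"x": 0,"y": 0,"z": -3,"rx": 0,"ry": 0,"rz": 0,"grip": 0},{"x": 0,"y": 0,"z": -8,"rx": 0,"ry": 0,"rz": 0,"grip": 0},{"x": 0,"y": 0,"z": -20,"rx": 0,"ry": 0,"rz": 0,"grip": 0},{"x": 0,"y": 0,"z": -40,"rx": 0,"ry": 0,"rz": 0,"grip": 0},{"x": 0,"y": 0,"z": -65,"rx": 0,"ry": 0,"rz": 0,"grip": 0},{"x": 0,"y": 0,"z": -85,"rx": 0,"ry": 0,"rz": 0,"grip": 0},{"x": 0,"y": 0,"z": -97,"rx": 0,"ry": 0,"rz": 0,"grip": 0},{"x": 0,"y": 0,"z": -100,"rx": 0,"ry": 0,"rz": 0,"grip": 0},{"x": 0,"y": 0,"z": -100,"rx": 0,"ry": 0,"rz": 0,"grip": 0},{"x": 0,"y": 0,"z": -100,"rx": 0,"ry": 0,"rz": 0,"grip": 0}]'

```text
t: 10.0
position: [0.4952, 0.1098, 0.2052]
eef_rot: [[0.973, 0.232, -0.003], [0.232, -0.973, -0.0], [-0.003, -0.001, -1.0]]
contact_force: [-0.2, 1.2, -0.6]
width: 0.0004
```

```bash
python3 look.py 4; python3 - <<'E'
from h import *
S=pickle.load(open("side4.pkl","rb"));S0=pickle.load(open("side0.pkl","rb"))
for c,s in reds(S,(290,190,430,290)): print(c.round(1),s)
g0,g=[cv2.cvtColor(d["frame"],cv2.COLOR_RGB2GRAY)[172:200,274].tolist() for d in(S0,S)];print(g0);print(g)
E
```

```text
10.1 [0.4953 0.1099 0.2052] [ 1.2  -0.03 -0.15] [[0.9727, 0.232, -0.0032], [0.232, -0.9727, 0.0], [-0.0032, -0.0008, -1.0]] 0.00020461219512344758
[343.1 213.9] [336 209  15  10 119]
[322.1 223.7] [315 218  15  14 140]
[358.9 228.3] [352 223  15  11 129]
[336.9 238.8] [330 233  15  14 151]
[375.8 243.9] [368 238  16  12 146]
[411.1 244.2] [405 240  13  10 103]
[353.7 255.4] [346 249  16  16 169]
[179, 179, 180, 179, 181, 170, 155, 155, 153, 150, 149, 151, 154, 167, 107, 81, 76, 92, 99, 66, 52, 49, 60, 182, 190, 177, 169, 132]
[113, 113, 113, 113, 115, 108, 98, 98, 98, 95, 97, 96, 98, 103, 87, 80, 78, 62, 94, 65, 54, 51, 72, 112, 116, 114, 117, 103]
```

View pics/side4.png

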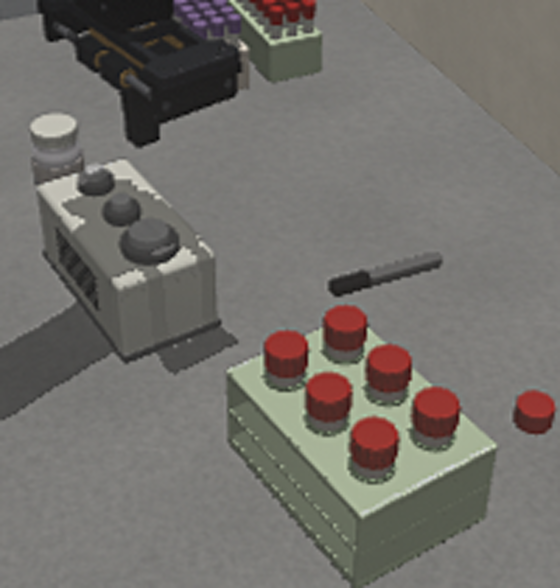

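The button's edges sit on the same rows as at the start, so it is back up. All the caps are level, nothing else has moved, and the arm is clear. I'm handing the job in.

```bash
python3 -c "
from cell import env
print(env.job_done())"
```

```text
the job is handed in; nothing more can be done
None
```

I pushed the raised tube (far-left in the rack) down with the closed fingertips until it was fully home, then pressed the wide start button and let it come back up. The job was handed in at about 10 s of the 46 s allowed.

- **Tube:** it slid with about 3 N, then stopped firmly at 122 mm with 13.6 N on the fingers. After I backed off, its cap in the side view was at row 213.9, against 214.0 expected for home. I did not pull it or any other tube up.
- **Button:** it bottomed out at 106 mm with 16.6 N. After release, its edges in the side view were on the same rows as at the start, so it is up again.
- **Everything else:** the other five caps and the spare cap measured within about half a pixel of where they started. The small buttons, jar and marker look unmoved in the last side view. The label roll was outside that view, so I did not check it again.
- **At hand-in:** the fingers were about 9 cm above the console, and the force reading was near zero.

One move command was refused as invalid because I had left out some of the values. The arm did not move, and I re-sent it complete. No check failed or disagreed.

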